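Lock the work torch into its charging dock

TASK

Lay the yellow work torch, lights up and wedge nose first, on the blue charging dock, slide it under the slow sprung plunger until its nose is fully home against the stop, and hold it pressed there until the plunger has sunk all the way into the torch's cross groove. Then let go and draw clear, so that the plunger alone keeps the torch docked; leave everything else on the shelf where it is.

Things in the scene. Friction and masses are not known exactly. Their poses are not given: they have to be found in the camera images.
- torch: yellow LED work torch, about 0.28 kg: a bar 180 mm long (its y axis; nose at y = +90 mm, tail at -90), 38 mm wide (x), 30 mm tall (z), flat upright sides, lying on its flat underside with the white lights up. Origin: centre of the underside. Wedge nose: front face 14 mm tall, then the top ramps to the full 30 mm over 28 mm. Red switch 3 mm high on top near the tail
- torch_nose (a point): centre of the torch's nose face, at torch y = +90 mm, 7 mm above its underside; axes as the torch
- torch_groove (a point): middle of the cross groove in the torch's top, level with the top, 45 mm behind the nose; the groove is 16 mm long along the torch, 10 mm deep, and runs across the full width
- torch_grip (a point): a good place to grip, across the 38 mm width among the black ribs near the centre of mass: torch y = -35 mm (125 mm behind the nose), half way up the 30 mm; axes as the torch
- dock: fixed charging dock; origin on the shelf on the channel's centre line. The torch slides along dock +y, torch y parallel to dock y, on a bright metal base plate 6 mm thick (y = -160 to +105 mm, x = -60 to +45 mm), open on top and sides before the mouth at y = -14 mm. Blue stop face at y = +75 mm
- dock_mouth (a point): centre of the guides' mouth, on the plate's top, 6 mm above the shelf; axes as the dock. Guide walls, tops 18 mm above the shelf, are about 51 mm apart at this mouth (dock y = -14 mm), narrow to 43 mm at y = +15 mm and stay 43 mm apart up to the stop
- dock_arm (a point): top of the blue arm over the channel that carries the plunger, on its axis at dock y = +30 mm, 75 mm above the shelf. The arm spans y = 15 to 45 mm, its underside is 58 mm above the shelf, its post is on the -x side. The plunger's knob reaches 90 mm above the shelf at rest, up to 104 mm raised
- dock_stop (a point): point in the middle of the stop face, 13 mm above the shelf, where the centre of the torch's nose face arrives when fully home; axes as the dock
- plunger (a joint): rise of the sprung, oil-damped steel plunger (12 mm thick, round tip, black knob), m, 0 to 0.014. At 0, its lowest, it locks. The torch's wedge lifts it to about 0.009 (push at 30 mm/s or less); with the torch within about 2 mm of the stop it sinks by itself into the groove in 3 to 5 s. A red band shows above the arm while raised. Once released, the locked torch backs off about 2 mm
- plunger_tip (a point): lowest point of the plunger's round tip, on the channel's centre line at dock y = +30 mm, 27 mm above the shelf when the plunger is at 0; z up
- ejector (a joint): travel of the brass sprung contact block, m: at 0 it stands 15 mm proud of the middle of the stop face; pushed in by the torch's nose it is flush at 0.015. It pushes back with 4 N at first, 7 N when flush, and backs the torch off, leaving it loose or half locked, if let go before the plunger is right down. Pushing the torch home takes about 10 to 15 N in all
- chock: red plastic wheel chock, a wedge 120 x 75 x 58 mm; bystander. Origin: centre of the underside
- nut_key: chrome locking wheel nut key lying on its side, 66 mm long, 26 mm thick; bystander. Origin: centre of the underside
- drip_tray: grey plastic open drip tray 260 x 180 x 40 mm; bystander. Origin: centre of the underside
- spray_bottle: closed green spray bottle standing upright, 72 mm across, 187 mm tall; bystander. Origin: centre of the underside
- grease_tin: blue grease tin, 60 mm across, 70 mm tall; bystander. Origin: centre of the underside
- tyre_gauge: black round tyre gauge with steel stem, lying flat, 52 mm across, 96 mm long overall, 18 mm thick; bystander. Origin: centre of the underside
- parts_tub: orange plastic parts bowl, 90 mm across, 50 mm tall; bystander. Origin: centre of the underside
Not all that is in view belongs to the job. Several things have the shape of the torch; the one meant has the colours described above.

How it is judged:
By the outcome, as a careful person would: the job done as asked, in the order asked, and still so for the second after the job is handed in, with the robot touching nothing.
It also fails if it takes over 54 s, if anything falls off the work surface, if the arm or the gripper's body presses on something with over 40 N, if the wrist force passes 120 N, or if a joint passes its speed limit or range.

ROBOT

A 6-joint arm with a two-finger parallel gripper is mounted at the origin on the work surface. World frame = base frame: x ahead of the robot, y to its left, z up, the work surface at z = 0. Lengths are in m, angles in rad, forces in N, time in s.
With the tool pointing down it reaches from about 0.35 to 0.775 m from the base axis. Payload 7.3 kg.
Tool frame: the origin (TCP) lies at the very end of the fingers, on their centre line; the grasp point (between the pads) lies 19 mm behind it (robot.pinch_z is the distance from the TCP to the grasp point, in m); z points along the fingers, y is the line along which they close (so a half turn about z gives the same grasp; the last joint's range is limited). The gripper opens to 92 mm and grips with 3 to 60 N. Pads are 19 mm wide; open, the fingers measure 130 mm over their backs; the gripper's body (75 mm by 190 mm) begins 47 mm behind the grasp point.
Start: joints at [0.981, 0.342, 1.524, -0, 1.275, -0.146], TCP at [0.225, 0.474, 0.227] pointing down, gripper open.
Joint ranges: [-2.53, 2.53], [-0.77, 2.02], [0.04, 2.7], [-1, 4.14], [0.28, 2.66], [-3.11, 3.11]. Speed limits (rad/s): [2.57, 2.57, 3.14, 3.14, 3.14, 3.14].

INTERFACE

Orientations are given as [roll, pitch, yaw] about the fixed x, y, z axes, in that order (R = Rz(yaw) Ry(pitch) Rx(roll)).
In Python, from cell import robot gives the robot as it stands.
- The arm moves only by the tool move_arm, never from a script. Its argument "motion" is a list of rows, each a list of 6 numbers: the shift along the tool's x, y, z in units of 0.1 m (1.0 is 0.1 m), then the turn, a rotation vector about the tool's x, y, z in units of pi rad (1.0 is pi rad). In form: [[dx, dy, dz, rx, ry, rz], ...]. A call has 1 to 12 rows; each row is the pose to reach, as a shift and turn from the pose commanded when the call began, along the tool's axes at that moment, turning the shorter way round; what a row does not reach only later rows make up. A row lasts 1/8 s, in which the tool goes at most 62.5 mm and 10.7 degrees, less where a joint would pass 70% of its speed; a pose out of reach is approached as far as the arm can. A call with a number of a shift or a turn outside -1 to 1 is refused whole. A call with a gripper value outside its range is refused whole. "fingers" is the opening, from -1 (shut) to 1 (fully open), set as the call begins (left out, the last holds). The fingers move at their own pace and stop on an object; "newtons" is the grip in N (left out, the last holds). Time passes only in rows, so rows that repeat a pose let the fingers close. It gives the time, the measured TCP pose, the force, the opening and the grip force at its end, in the units of the state.
- robot.observe(): the state, without advancing time (a new reading comes with each control period).
- robot.read_camera(name): name is "scene" or "top" or "wrist"; returns a dict with "image" (400x640x3 uint8, red, green, blue), "range_z" (400x640 float32, m along the optical axis (not along the pixel's ray), 0 where there is no reading), "vfov" (degrees; the focal length in pixels is half the picture's height over the tangent of half this angle, whatever the lens; pixels are square), "cx", "cy" (the principal point, pixels), "extrinsics" (4x4, takes a point from camera to world coordinates); the wrist camera has in their place "hand_eye" (4x4, takes a point from camera to tool coordinates, whose origin is the TCP and whose axes are the flange's). Camera axes: x right, y up, looking along -z (the intrinsics and any distortion apply to the point x, -y, -z); pixel columns grow to the right and rows downward; lengths in m; the calibration is good to about 2 mm. A picture is of the moment at which its call begins: read the wrist's pose just before it.
- robot.hand_in(): hands the job in; it is judged then, once.
The state is a dict: "time": time; "qpos": joint angles; "qvel": joint speeds; "joint_efforts": joint torques, N m; "tool_pos": TCP position; "tool_rot": TCP orientation; "contact_force": force on the tool from outside, world axes, zero at the start; "torque": the same for the moment, N m; "opening": finger opening in m; "grip_force": force on a finger pad.
Only numpy, scipy, OpenCV 4.12 (cv2) and the standard library are available. Lean on these libraries where they do the work, as an engineer would, in place of code of your own. Each camera call takes 0.05 s, during which the arm holds its last target. There are 200 camera calls.

## Working session

There is one attempt and no reset: what is moved stays moved. The work goes in short steps, Python scripts to look and compute and a tool call to move; the robot and the scene stay as the last step left them, time stands still between calls to the robot, and variables do not carry over. Pictures are saved under pics/ and viewed, at most 10 in all, crops included, and the job is handed in when it is done.

Besides the shell and the picture viewer there is one more tool, called after ">>>" by a JSON object that holds its "api" and its "payload". move_arm: Moves the arm, as the interface text tells. Shifts and turns lie within -1 to 1; 1 stands for 0.1 m of shift or pi rad of turn. Its arguments: {"type":"object","properties":{"motion":{"type":"array"},"fingers":{"type":"number"},"newtons":{"type":"number"}},"required":["motion"]}

```bash
mkdir -p pics
cat > h.py <<'E'
import numpy as np, cv2
from scipy.spatial.transform import Rotation as R
from cell import robot
def cloud(n):
    s=robot.observe(); c=robot.read_camera(n); im=c["image"]; z=c["range_z"]
    f=200/np.tan(np.radians(c["vfov"])/2)
    v,u=np.mgrid[:400,:640]
    P=np.stack([(u-c["cx"])/f*z,-(v-c["cy"])/f*z,-z],-1)
    if n=="wrist":
        T=np.eye(4);T[:3,:3]=R.from_euler('xyz',s["tool_rot"]).as_matrix();T[:3,3]=s["tool_pos"];E=T@c["hand_eye"]
    else:E=c["extrinsics"]
    W=P@E[:3,:3].T+E[:3,3]; W[z==0]=np.nan
    return im,W,c
def save(n,im,k=1): cv2.imwrite(n,cv2.resize(im[...,::-1],None,fx=k,fy=k))
E
python3 - <<'E'
from h import *
for n in("top","scene"):
    im,W,c=cloud(n); save(f"pics/{n}0.png",im); np.savez(f"{n}0.npz",im=im,W=W)
    print(n,{k:v for k,v in c.items() if k not in("image","range_z")})
s=robot.observe();print(s)
E
```

```text
top {'vfov': 57.459347230916194, 'cx': 321.28253072539025, 'cy': 201.96711367874462, 'extrinsics': array([[ 1.32559341e-03,  9.98071059e-01, -6.20677338e-02,
         4.19831457e-01],
       [-9.99498295e-01, -6.41756752e-04, -3.16661665e-02,
        -4.85538249e-02],
       [-3.16449167e-02,  6.20785706e-02,  9.97569471e-01,
         1.20480986e+00],
       [ 0.00000000e+00,  0.00000000e+00,  0.00000000e+00,
         1.00000000e+00]])}
scene {'vfov': 57.73399556380718, 'cx': 322.45869521861255, 'cy': 198.34120021948118, 'extrinsics': array([[-0.80278951, -0.37701579,  0.46193949,  1.0572131 ],
       [ 0.59623578, -0.5149176 ,  0.61592431,  0.69651553],
       [ 0.00564758,  0.76988243,  0.63816076,  0.8087762 ],
       [ 0.        ,  0.        ,  0.        ,  1.        ]])}
{'time': 0.1, 'qpos': array([ 9.80990491e-01,  3.42650535e-01,  1.52491094e+00,  5.96959699e-06,
        1.27537741e+00, -1.45995020e-01]), 'qvel': array([ 0.00012167, -0.00210078, -0.00270627,  0.00047669,  0.00051829,
       -0.0008172 ]), 'joint_efforts': array([ 1.92071093e-03, -4.32002628e+01, -2.44696069e+01,  7.20050535e-02,
        5.25848055e-02, -6.03579701e-05]), 'tool_pos': array([0.22520518, 0.47385552, 0.22611944]), 'tool_rot': array([-3.14026157e+00, -2.01493556e-04,  2.69777996e+00]), 'contact_force': array([ 0.01018286, -0.22152567,  0.33297946]), 'torque': array([ 0.01607872, -0.03090149, -0.00674058]), 'grip_force': 0.0, 'opening': 0.09143594020560673}
```

View pics/top0.png

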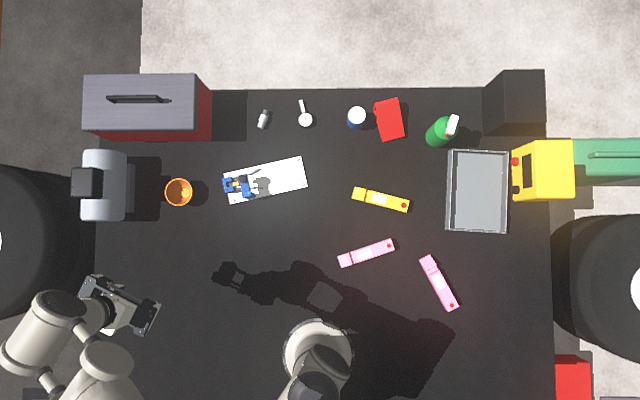

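View pics/scene0.png

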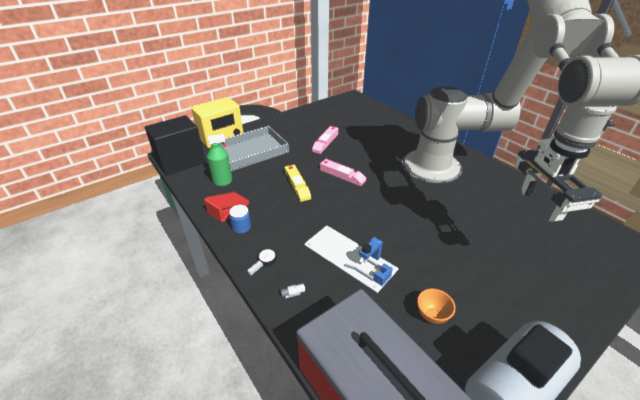

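The top view shows the yellow torch at about (380,199) with its nose to the left. The dock plate runs from (306,170) to (226,192), with the stop at its left end. I'll measure both now.

Run:
```python
from h import *
d=np.load("top0.npz");im=d["im"];W=d["W"];hsv=cv2.cvtColor(im,cv2.COLOR_RGB2HSV)
H,S,V=[hsv[...,i] for i in range(3)]
X,Y,Z=W[...,0],W[...,1],W[...,2]
v,u=np.mgrid[:400,:640]
def rect(m,name):
    p=W[m];r=cv2.minAreaRect(p[:,:2].astype(np.float32));
    print(name,m.sum(),r,np.nanmedian(p[:,2]),"\n",cv2.boxPoints(r))
box=(u>340)&(u<420)&(v>175)&(v<225)
t=box&(Z>0.018)
rect(t,"torch")
y=box&(H>20)&(H<33)&(S>120)&(V>90);rect(y,"yellow")
red=box&((H<8)|(H>172))&(S>120)&(V>80)&(Z>.015);print("switch",W[red].mean(0))
box=(u>210)&(u<315)&(v>145)&(v<215)
pl=box&(S<50)&(V>170)&(Z<0.02);rect(pl,"plate")
bl=box&(H>100)&(H<125)&(S>120);print("blue",W[bl].mean(0))
arm=box&(Z>.066)&(Z<.082)&bl;rect(arm,"arm")
kn=box&(Z>.084);print("knob",kn.sum(),W[kn].mean(0))
fl=(v>220)&(v<250)&(u>150)&(u<210);print("floor",np.nanmedian(Z[fl]))
save("pics/crop1.png",np.hstack([im[140:220,205:320]]),6)
for r in range(150,212,4):print(r,' '.join('%3d'%(1000*Z[r,c]) for c in range(216,312,3)))
```

```text
torch 651 ((0.5048075914382935, -0.20131881535053253), (0.17966872453689575, 0.038872309029102325), 75.19236755371094) 0.030089184051727003 
 [[ 0.46305755 -0.28320232]
 [ 0.5006389  -0.2931371 ]
 [ 0.54655766 -0.11943531]
 [ 0.5089763  -0.10950053]]
yellow 458 ((0.5035275220870972, -0.20387831330299377), (0.18607574701309204, 0.04072597250342369), 74.49070739746094) 0.02957274007415922 
 [[ 0.45902818 -0.28808343]
 [ 0.49827117 -0.29897338]
 [ 0.54802686 -0.11967319]
 [ 0.5087839  -0.10878325]]
switch [ 0.4832719  -0.27401975  0.03333909]
plate 1805 ((0.5694543719291687, 0.17781423032283783), (0.1078573688864708, 0.26835525035858154), 12.690505981445312) 0.006945068923200459 
 [[0.48736635 0.29686674]
 [0.5463199  0.03506713]
 [0.6515424  0.05876172]
 [0.59258884 0.32056132]]
blue [nan nan nan]
arm 111 ((0.5419518351554871, 0.2298128306865692), (0.06804349273443222, 0.026541585102677345), 15.536502838134766) 0.07566896778406118 
 [[0.5056187  0.2334859 ]
 [0.51272786 0.20791414]
 [0.578285   0.22613975]
 [0.5711758  0.25171152]]
knob 55 [0.56483731 0.23195608 0.09098856]
floor 0.001083429941342473
150  -2   0   4   0  -3   0   2   1   3   1   1   0   0   2   0   5   2  -2   0   2   2   4   1  -2   1   1   0   3   4  -1  -1   0Traceback (most recent call last):
  File "<stdin>", line 21, in <module>
  File "<stdin>", line 21, in <genexpr>
ValueError: cannot convert float NaN to integer
```

View pics/crop1.png

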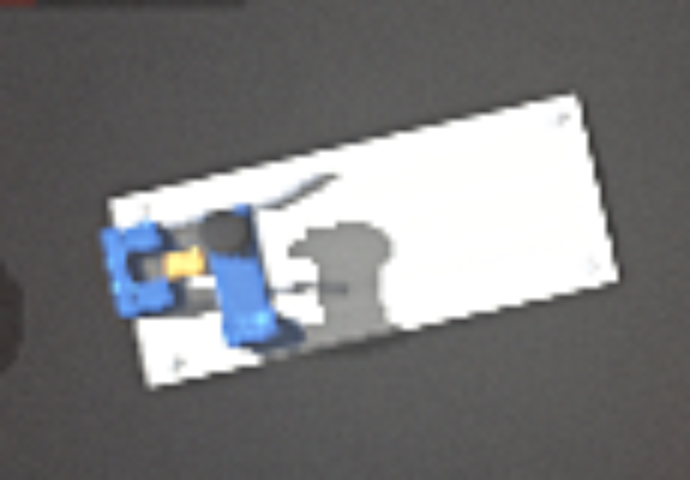

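>>> {"api": "move_arm", "payload": {"motion": [[-0.5, -0.48, 0, 0, 0, 0], [-0.915, -0.873, 0, 0, 0, 0]], "fingers": 1}}

```text
time: 0.35
tool_pos: [0.27, 0.3561, 0.2261]
tool_rot: [-3.141, -0.0, 2.7]
contact_force: [1.5, -1.9, 0.7]
opening: 0.0919
grip_force: 0.0
```

>>> {"api": "move_arm", "payload": {"motion": [[-0.46, -0.44, 0, 0, 0, 0], [-0.915, -0.873, 0, 0, 0, 0]]}}

```text
time: 0.6
tool_pos: [0.3148, 0.2388, 0.2266]
tool_rot: [3.142, 0.0, 2.698]
contact_force: [1.0, 0.4, 0.2]
opening: 0.0916
grip_force: 0.0
```

>>> {"api": "move_arm", "payload": {"motion": [[-0.46, -0.44, 0, 0, 0, 0], [-0.915, -0.873, 0, 0, 0, 0]]}}

```text
time: 0.85
tool_pos: [0.3595, 0.122, 0.2267]
tool_rot: [3.141, 0.0, 2.698]
contact_force: [1.0, 0.4, 0.1]
opening: 0.0916
grip_force: 0.0
```

>>> {"api": "move_arm", "payload": {"motion": [[-0.46, -0.44, 0, 0, 0, 0], [-0.915, -0.873, 0, 0, 0, 0]]}}

```text
time: 1.1
tool_pos: [0.4042, 0.0051, 0.2267]
tool_rot: [3.141, 0.0, 2.698]
contact_force: [0.2, 1.0, -0.3]
opening: 0.092
grip_force: 0.0
```

>>> {"api": "move_arm", "payload": {"motion": [[-0.46, -0.44, 0, 0, 0, 0], [-0.915, -0.873, 0, 0, 0, 0]]}}

```text
time: 1.35
tool_pos: [0.4488, -0.1117, 0.2266]
tool_rot: [3.141, -0.0, 2.697]
contact_force: [1.1, -0.1, 0.6]
opening: 0.0916
grip_force: 0.0
```

>>> {"api": "move_arm", "payload": {"motion": [[-0.46, -0.44, 0, 0, 0, 0.055], [-0.915, -0.873, 0, 0, 0, 0.11], [-0.915, -0.873, 0, 0, 0, 0.165], [-0.915, -0.873, 0.1, 0, 0, 0.22], [-0.915, -0.873, 0.2, 0, 0, 0.275], [-0.915, -0.873, 0.3, 0, 0, 0.33], [-0.915, -0.873, 0.4, 0, 0, 0.385], [-0.915, -0.873, 0.4, 0, 0, 0.441], [-0.915, -0.873, 0.4, 0, 0, 0.441]]}}

```text
time: 2.48
tool_pos: [0.4935, -0.2276, 0.1863]
tool_rot: [-3.141, -0.0, 1.314]
contact_force: [0.1, 0.1, -0.0]
opening: 0.0915
grip_force: 0.0
```

Run:
```python
from h import *
im,W,c=cloud("wrist");save("pics/w1.png",im);np.savez("w1.npz",im=im,W=W);print(c["hand_eye"]);s=robot.observe();print(s["time"],s["tool_pos"],s["tool_rot"])
```

```text
[[-2.34278259e-04  9.58706251e-01  2.84398082e-01  7.68592234e-02]
 [ 9.99999941e-01  2.95804144e-04 -1.73387373e-04  6.77376552e-05]
 [-2.50353690e-04  2.84398025e-01 -9.58706264e-01 -1.57913429e-01]
 [ 0.00000000e+00  0.00000000e+00  0.00000000e+00  1.00000000e+00]]
2.525 [ 0.49360578 -0.22769771  0.18647846] [-3.14111615e+00 -2.44190292e-04  1.31602487e+00]
```

View pics/w1.png

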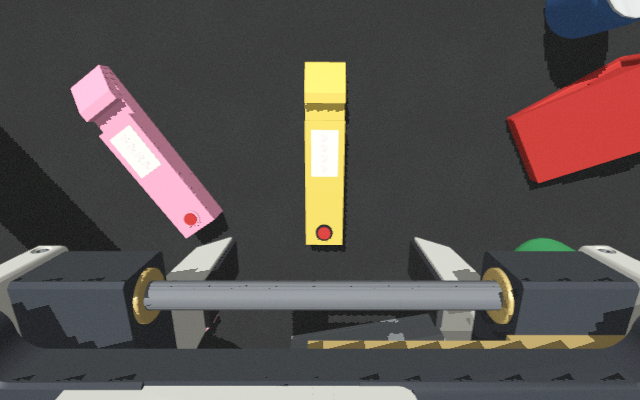

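The wrist view shows the torch centred, with its nose at row 62, its tail at row 245 and columns 305–345. I'll refine its pose from the point cloud.

Run:
```python
from h import *
d=np.load("w1.npz");im=d["im"];W=d["W"];hsv=cv2.cvtColor(im,cv2.COLOR_RGB2HSV)
v,u=np.mgrid[:400,:640];box=(u>290)&(u<360)&(v>50)&(v<255)
Z=W[...,2]
for lo in(.009,.026):
    p=W[box&(Z>lo)&(Z<.05)];r=cv2.minAreaRect(p[:,:2].astype(np.float32));print(r,np.nanmedian(p[:,2]));print(cv2.boxPoints(r))
fl=(v>100)&(v<200)&(u>370)&(u<450);print("floor",np.nanmedian(Z[fl]))
```

```text
((0.5014647245407104, -0.20132488012313843), (0.1802453249692917, 0.038230136036872864), 74.949951171875) 0.0297462255171769
[[ 0.45960382 -0.28339282]
 [ 0.49652267 -0.29331976]
 [ 0.54332566 -0.11925694]
 [ 0.5064068  -0.10933   ]]
((0.49891790747642517, -0.2107967734336853), (0.16062867641448975, 0.038230136036872864), 74.949951171875) 0.030094779812032874
[[ 0.45960385 -0.28339282]
 [ 0.49652267 -0.29331976]
 [ 0.53823197 -0.13820073]
 [ 0.50131315 -0.12827379]]
floor -4.539815005033532e-05
```

>>> {"api": "move_arm", "payload": {"motion": [[-0.075, 0.007, 0.4, 0, 0, 0.0025], [-0.075, 0.007, 0.8, 0, 0, 0.0025], [-0.075, 0.007, 1.0, 0, 0, 0.0025], [-0.075, 0.007, 1.0, 0, 0, 0.0025]]}}

```text
time: 3.02
tool_pos: [0.4916, -0.2347, 0.0854]
tool_rot: [-3.138, -0.001, 1.307]
contact_force: [0.4, 0.3, 0.5]
opening: 0.0915
grip_force: 0.0
```

>>> {"api": "move_arm", "payload": {"motion": [[0, 0, 0.3, 0, 0, 0], [0, 0, 0.55, 0, 0, 0], [0, 0, 0.75, 0, 0, 0], [0, 0, 0.825, 0, 0, 0], [0, 0, 0.825, 0, 0, 0]]}}

```text
time: 3.65
tool_pos: [0.4929, -0.2354, 0.0048]
tool_rot: [3.141, 0.0, 1.305]
contact_force: [-1.1, -0.1, -0.4]
opening: 0.092
grip_force: 0.0
```

>>> {"api": "move_arm", "payload": {"motion": [[0, 0, 0, 0, 0, 0], [0, 0, 0, 0, 0, 0], [0, 0, 0, 0, 0, 0], [0, 0, 0, 0, 0, 0], [0, 0, 0, 0, 0, 0], [0, 0, 0, 0, 0, 0], [0, 0, 0, 0, 0, 0], [0, 0, 0, 0, 0, 0]], "fingers": -1, "newtons": 40}}

```text
time: 4.65
tool_pos: [0.4925, -0.2352, 0.0042]
tool_rot: [-3.142, -0.0, 1.305]
contact_force: [-0.3, -0.4, 0.4]
opening: 0.0376
grip_force: 40.0
```

>>> {"api": "move_arm", "payload": {"motion": [[0, 0, -0.15, 0, 0, 0], [0, 0, -0.45, 0, 0, 0], [0, 0, -0.8, 0, 0, 0], [0, 0, -1.0, 0, 0, 0], [0, 0, -1.0, 0, 0, 0]]}}

```text
time: 5.28
tool_pos: [0.4934, -0.2357, 0.1063]
tool_rot: [3.138, 0.001, 1.305]
contact_force: [0.0, -0.4, -1.9]
opening: 0.0379
grip_force: 40.0
```

>>> {"api": "move_arm", "payload": {"motion": [[0.2, 0.02, -0.1, 0, 0, 0], [0.5, 0.05, -0.1, 0, 0, 0], [0.85, 0.07, -0.1, 0, 0, 0]]}}

```text
time: 5.65
tool_pos: [0.5216, -0.1533, 0.1137]
tool_rot: [-3.14, -0.001, 1.304]
contact_force: [0.2, -0.6, -2.1]
opening: 0.0375
grip_force: 40.0
```

>>> {"api": "move_arm", "payload": {"motion": [[0.35, 0.03, 0, 0, 0, 0], [0.7, 0.05, 0, 0, 0, 0], [1.0, 0.07, 0, 0, 0, 0]]}}

```text
time: 6.02
tool_pos: [0.5544, -0.0578, 0.1135]
tool_rot: [-3.14, -0.0, 1.305]
contact_force: [0.6, -0.3, -2.1]
opening: 0.0376
grip_force: 40.0
```

>>> {"api": "move_arm", "payload": {"motion": [[0.3, 0.03, 0, 0, 0, -0.04], [0.55, 0.06, 0, 0, 0, -0.08], [0.78, 0.09, 0, 0, 0, -0.12], [0.98, 0.12, 0, 0, 0, -0.15], [0.98, 0.14, 0, 0, 0, -0.155], [0.98, 0.14, 0, 0, 0, -0.155], [0.98, 0.14, 0, 0, 0, -0.155]]}}

```text
time: 6.9
tool_pos: [0.5935, 0.03, 0.114]
tool_rot: [-3.141, -0.0, 1.79]
contact_force: [0.3, -0.7, -1.8]
opening: 0.0376
grip_force: 40.0
```

Run:
```python
from h import *
im,W,c=cloud("wrist");save("pics/w2.png",im);np.savez("w2.npz",im=im,W=W);s=robot.observe();print(s["time"],s["tool_pos"],s["tool_rot"],s["grip_force"],s["opening"],s["contact_force"])
v,u=np.mgrid[:400,:640];Z=W[...,2];hsv=cv2.cvtColor(im,cv2.COLOR_RGB2HSV)
S,V=hsv[...,1],hsv[...,2];m=(S<50)&(V>150)&(Z<.012)&(Z>.002)&(v<280)
p=W[m][:,:2].astype(np.float32);r=cv2.minAreaRect(p);print(m.sum(),r,cv2.boxPoints(r),np.median(Z[m]))
```

```text
6.95 [0.59363412 0.029927   0.11414047] [-3.14120677e+00 -1.23825608e-04  1.78990020e+00] 39.99237298965454 0.03786294747138795 [ 0.3910846  -0.93080829 -2.27184819]
6883 ((0.5530245900154114, 0.07644842565059662), (0.5302331447601318, 0.18377576768398285), 16.802167892456055) [[ 0.27266437  0.08777676]
 [ 0.32578808 -0.08815336]
 [ 0.8333848   0.06512009]
 [ 0.7802611   0.24105021]] 0.005975997534192756
```

View pics/w2.png

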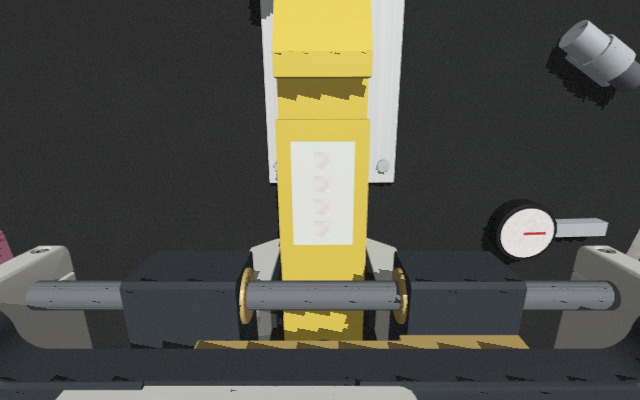

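The torch covers the channel, but the plate's edges are in view: left at column 262–270, right at 395–403, near end at row 183. I'll fit the dock frame from them and cross-check it against the top and scene clouds.

```bash
cat > dock.py <<'E'
from h import *
def dockfit(im,W,v1=186):
    v,u=np.mgrid[:400,:640];Z=W[...,2];hsv=cv2.cvtColor(im,cv2.COLOR_RGB2HSV)
    S,V=hsv[...,1],hsv[...,2]
    m=(S<60)&(V>140)&(Z<.010)&(Z>.003)&(u>220)&(u<440)&(v<v1)
    L=[];Rr=[]
    for r in range(20,v1-14):
        c=np.where(m[r])[0]
        if len(c): L.append(W[r,c[0],:2]);Rr.append(W[r,c[-1],:2])
    def line(p):
        vx,vy,x,y=cv2.fitLine(np.array(p,np.float32),cv2.DIST_HUBER,0,1e-3,1e-3).ravel()
        s=np.sign(vy);return np.array([vx,vy])*s,np.array([x,y])
    (dl,pl),(dr,pr)=line(L),line(Rr);
    ex=lambda d:np.array([d[1],-d[0]])
    print("yaw L,R",*[np.degrees(np.arctan2(-d[0],d[1])) for d in(dl,dr)],"width",(pr-pl)@ex(dl+dr)/2)
    return m,(dl,pl),(dr,pr)
E
python3 - <<'E'
from dock import *
d=np.load("w2.npz");im=d["im"];W=d["W"]
m,(dl,pl),(dr,pr)=dockfit(im,W)
s=robot.observe();tp=s["tool_pos"][:2];yaw=s["tool_rot"][2]
ey=dl+dr;ey/=np.hypot(*ey);ex=np.array([ey[1],-ey[0]])
end=np.percentile((W[m][:,:2]@ey),.5)
for name,x in(("L",pl@ex+.060),("R",pr@ex-.045)):print(name,"axis x - tcp",x-tp@ex)
print("tcp dock y",tp@ey-end-.160,"tool yaw-90",np.degrees(yaw)-90, "edge x", pl@ex-tp@ex,pr@ex-tp@ex)
# held torch in tool coords: top points
Z=W[...,2];v,u=np.mgrid[:400,:640]
H=cv2.cvtColor(im,cv2.COLOR_RGB2HSV)
t=(u>255)&(u<390)&(v<240)&(Z>.115)&(Z<.15)
tx=np.array([np.cos(yaw),np.sin(yaw)]);ty=np.array([np.sin(yaw),-np.cos(yaw)])
q=W[t][:,:2]-tp;print("torch y range",np.percentile(q@ty,[1,99]),"x max",(q@tx).max(),"topz",np.median(W[t][:,2])-s["tool_pos"][2])
# top camera fits for dock
d=np.load("top0.npz");W=d["W"];im=d["im"];hsv=cv2.cvtColor(im,cv2.COLOR_RGB2HSV);Z=W[...,2];u0=(u>210)&(u<315)&(v>145)&(v<215)
kn=u0&(Z>.086);p=W[kn][:,:2];print("top knob x-axis offs",(np.median(p,0)-tp)@ex)
d=np.load("scene0.npz");W=d["W"];Z=W[...,2];im=d["im"];hsv=cv2.cvtColor(im,cv2.COLOR_RGB2HSV)
b=(u>330)&(u<410)&(v>220)&(v<300)
kn=b&(Z>.084)&(Z<.1)&(hsv[...,2]<90);print("scene knob",kn.sum(),np.nanmedian(W[kn],0),(np.nanmedian(W[kn][:,:2],0)-tp)@ex)
pl=b|((u>300)&(u<400)&(v>220)&(v<295));pl&=(hsv[...,1]<60)&(hsv[...,2]>150)&(Z>.002)&(Z<.012)
r=cv2.minAreaRect(W[pl][:,:2].astype(np.float32));c=np.array(r[0]);print("scene plate",r,(c-tp)@ex+.0075,"dock y tcp",(tp-c)@ey-.0275)
E
```

```text
yaw L,R 12.745464 12.628716 width 0.103576414
L axis x - tcp 0.015017655791988882
R axis x - tcp 0.013594118060818228
tcp dock y -0.17679173533981754 tool yaw-90 12.553727142072916 edge x -0.04498234659219691 0.058594134750118765
torch y range [-0.01901342  0.01824298] x max 0.11746320037334121 topz 0.025239552715925886
top knob x-axis offs 0.01558393630391616
scene knob 54 [0.5642317  0.23588634 0.0887364 ] 0.016549581039343023
scene plate ((0.6323827505111694, 0.19090688228607178), (0.2392018884420395, 0.2670256197452545), 12.314358711242676) 0.08065798021147383 dock y tcp -0.17603919198009485
```

>>> {"api": "move_arm", "payload": {"motion": [[0.15, 0.07, 0.1, 0, 0, -0.0007], [0.27, 0.143, 0.35, 0, 0, -0.0007], [0.27, 0.143, 0.6, 0, 0, -0.0007], [0.27, 0.143, 0.8, 0, 0, -0.0007], [0.27, 0.143, 0.9, 0, 0, -0.0007], [0.27, 0.143, 0.9, 0, 0, -0.0007], [0.27, 0.143, 0.9, 0, 0, -0.0007]]}}

```text
time: 7.82
tool_pos: [0.6026, 0.0601, 0.025]
tool_rot: [3.14, 0.0, 1.794]
contact_force: [-0.2, 0.1, -2.3]
opening: 0.0378
grip_force: 40.0
```

Run:
```python
from dock import *
im,W,c=cloud("wrist");save("pics/w3.png",im);np.savez("w3.npz",im=im,W=W);s=robot.observe();print(s["time"],s["tool_pos"],s["tool_rot"])
m,(dl,pl),(dr,pr)=dockfit(im,W,150);tp=s["tool_pos"][:2]
ey=dl+dr;ey/=np.hypot(*ey);ex=np.array([ey[1],-ey[0]])
print(pl@ex+.06-tp@ex,pr@ex-.045-tp@ex,np.degrees(s["tool_rot"][2])-90)
```

```text
7.875 [0.60266964 0.05998265 0.0251422 ] [3.13983990e+00 3.51247360e-04 1.79351041e+00]
yaw L,R 7.754331 12.718472 width 0.09552892
0.003863044387411252 -0.00551836907236658 12.760576917675124
```

View pics/w3.png

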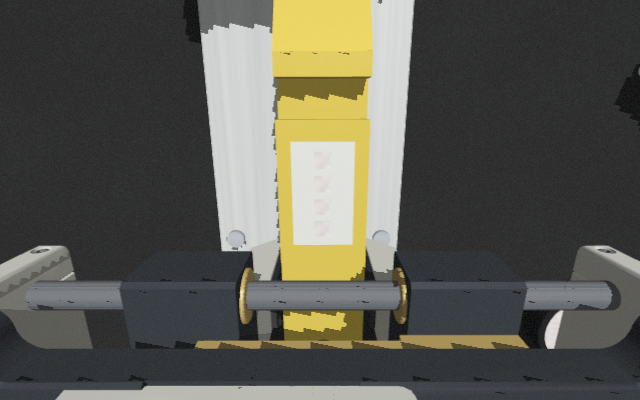

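The plate's left edge is at columns 200–222 (my crop clipped it), the right edge at 398–412, and the near end at row 250. I'll refit with a wider window.

Run:
```python
from dock import *
d=np.load("w3.npz");im=d["im"];W=d["W"];s=robot.observe();tp=s["tool_pos"][:2];yaw=s["tool_rot"][2]
v,u=np.mgrid[:400,:640];Z=W[...,2];hsv=cv2.cvtColor(im,cv2.COLOR_RGB2HSV)
T=(W[...,:2]-tp)@np.array([[np.cos(yaw),np.sin(yaw)],[np.sin(yaw),-np.cos(yaw)]]).T
m=(Z<.010)&(Z>.003)&(u>180)&(u<440)&(v<248)&(hsv[...,1]<60)&(hsv[...,2]>60)
for nm,i,off in(("L",0,60),("R",-1,-45)):
    P=np.array([T[r,np.where(m[r])[0][i]] for r in range(45,225)])*1000
    k=np.polyfit(P[:,0],P[:,1],1); res=P[:,1]-np.polyval(k,P[:,0]); g=abs(res)<1.5;k=np.polyfit(P[g,0],P[g,1],1)
    print(nm,"axis at tcp",k[1]+off,"at nose",np.polyval(k,125)+off,"slope deg",np.degrees(k[0]),g.sum())
e=[T[np.where(m[:,c])[0][-1],c,0]*1000 for c in range(226,236)];print("end",np.median(e),"-> tcp dock y",-160-np.median(e))
```

```text
L axis at tcp -0.6332379888627528 at nose -0.4831751241077029 slope deg 0.06878375049685603 180
R axis at tcp -1.6676906512659997 at nose -1.401292964018765 slope deg 0.12210770521050023 180
end -3.152930753905882 -> tcp dock y -156.84706924609412
```

>>> {"api": "move_arm", "payload": {"motion": [[0, -0.006, 0.06, 0, 0, 0.0005], [0, -0.006, 0.11, 0, 0, 0.0005], [0, -0.006, 0.143, 0, 0, 0.0005], [0, -0.006, 0.143, 0, 0, 0.0005], [0, -0.006, 0.143, 0, 0, 0.0005]]}}

```text
time: 8.5
tool_pos: [0.6013, 0.0598, 0.0102]
tool_rot: [-3.142, -0.0, 1.792]
contact_force: [-2.2, -0.2, 2.9]
opening: 0.0376
grip_force: 40.0
```

>>> {"api": "move_arm", "payload": {"motion": [[0.03, 0, -0.003, 0, 0, 0], [0.06, 0, -0.003, 0, 0, 0], [0.09, 0, -0.003, 0, 0, 0], [0.12, 0, -0.003, 0, 0, 0], [0.15, 0, -0.003, 0, 0, 0], [0.18, 0, -0.003, 0, 0, 0], [0.21, 0, -0.003, 0, 0, 0], [0.24, 0, -0.003, 0, 0, 0], [0.27, 0, -0.003, 0, 0, 0], [0.3, 0, -0.003, 0, 0, 0], [0.33, 0, -0.003, 0, 0, 0], [0.36, 0, -0.003, 0, 0, 0]]}}

```text
time: 10.0
tool_pos: [0.5935, 0.0951, 0.0102]
tool_rot: [3.142, -0.0, 1.792]
contact_force: [0.6, -0.1, -0.2]
opening: 0.0378
grip_force: 40.0
```

>>> {"api": "move_arm", "payload": {"motion": [[0.03, 0, 0, 0, 0, 0], [0.06, 0, 0, 0, 0, 0], [0.09, 0, 0, 0, 0, 0], [0.12, 0, 0, 0, 0, 0], [0.15, 0, 0, 0, 0, 0], [0.18, 0, 0, 0, 0, 0], [0.21, 0, 0, 0, 0, 0], [0.24, 0, 0, 0, 0, 0]]}}

```text
time: 11.0
tool_pos: [0.5882, 0.1186, 0.0102]
tool_rot: [3.142, -0.0, 1.792]
contact_force: [0.1, -1.1, -1.6]
opening: 0.0376
grip_force: 40.0
```

>>> {"api": "move_arm", "payload": {"motion": [[0.03, 0, 0, 0, 0, 0], [0.06, 0, 0, 0, 0, 0], [0.09, 0, 0, 0, 0, 0], [0.12, 0, 0, 0, 0, 0], [0.15, 0, 0, 0, 0, 0], [0.18, 0, 0, 0, 0, 0], [0.21, 0, 0, 0, 0, 0], [0.24, 0, 0, 0, 0, 0], [0.27, 0, 0, 0, 0, 0], [0.3, 0, 0, 0, 0, 0]]}}

```text
time: 12.25
tool_pos: [0.5824, 0.1463, 0.0104]
tool_rot: [3.141, 0.002, 1.792]
contact_force: [2.0, -6.3, -1.4]
opening: 0.038
grip_force: 40.0
```

>>> {"api": "move_arm", "payload": {"motion": [[0.03, 0, 0, 0, 0, 0], [0.06, 0, 0, 0, 0, 0], [0.09, 0, 0, 0, 0, 0], [0.11, 0, 0, 0, 0, 0], [0.13, 0, 0, 0, 0, 0]]}}

```text
time: 12.88
tool_pos: [0.5804, 0.1556, 0.0108]
tool_rot: [3.141, 0.007, 1.793]
contact_force: [4.3, -27.4, 2.4]
opening: 0.0376
grip_force: 40.0
```

>>> {"api": "move_arm", "payload": {"motion": [[0, 0, 0, 0, 0, 0], [0, 0, 0, 0, 0, 0], [0, 0, 0, 0, 0, 0], [0, 0, 0, 0, 0, 0]]}}

```text
time: 13.38
tool_pos: [0.5804, 0.1556, 0.0108]
tool_rot: [3.141, 0.006, 1.792]
contact_force: [3.5, -21.2, 2.2]
opening: 0.0378
grip_force: 40.0
```

Run:
```python
from h import *
im,W,c=cloud("scene");im2,W2,c=cloud("wrist")
np.savez("s4.npz",im=im,W=W);
a=cv2.resize(im[200:310,300:420],None,fx=4.5,fy=4.5,interpolation=cv2.INTER_CUBIC)[:480]
b=im2[:300,180:460];b=cv2.resize(b,(250,268))
o=np.zeros((495,800,3),np.uint8);o[:a.shape[0],:540]=a;o[:268,545:795]=b;save("pics/s4.png",o)
s=robot.observe();print(s["time"],s["tool_pos"],s["contact_force"])
v,u=np.mgrid[:400,:640];Z=W[...,2];V=cv2.cvtColor(im,cv2.COLOR_RGB2HSV)[...,2]
k=(u>300)&(u<420)&(v>200)&(v<310)&(Z>.082)&(Z<.12)&(V<90);print("knob top",k.sum(),np.percentile(Z[k],[50,90,98]))
```

```text
13.475 [0.58036399 0.15558798 0.01080022] [  2.93117386 -21.30789425   1.24333599]
knob top 353 [0.11000915 0.1182059  0.11962741]
```

View pics/s4.png

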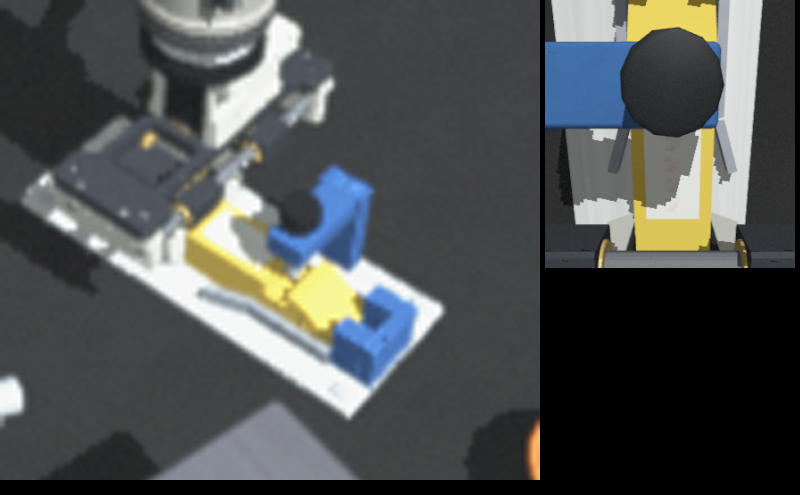

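The picture shows the nose against the blue stop, with the groove under the arm. I'll hold it pressed and track the knob height with the wrist depth.

```bash
cat > knob.py <<'E'
from h import *
im,W,c=cloud("wrist");s=robot.observe();v,u=np.mgrid[:400,:640];Z=W[...,2]
V=cv2.cvtColor(im,cv2.COLOR_RGB2HSV)
k=(u>255)&(u<400)&(v<150)&(V[...,2]<70)&(Z>.078);print(s["time"],"knob",k.sum(),np.round(np.percentile(Z[k],[50,90,98]),4),"tcp",s["tool_pos"],s["contact_force"])
b=(V[...,0]>100)&(V[...,0]<125)&(V[...,1]>120)&(v<200)&(Z>.06);print("arm z",np.median(Z[b]))
E
python3 knob.py
```

```text
13.525 knob 9890 [0.095  0.0959 0.0964] tcp [0.58034441 0.15557081 0.01078788] [  2.80247088 -19.9244595    1.14159609]
arm z 0.07488839644570794
```

>>> {"api": "move_arm", "payload": {"motion": [[0, 0, 0, 0, 0, 0], [0, 0, 0, 0, 0, 0], [0, 0, 0, 0, 0, 0], [0, 0, 0, 0, 0, 0], [0, 0, 0, 0, 0, 0], [0, 0, 0, 0, 0, 0], [0, 0, 0, 0, 0, 0], [0, 0, 0, 0, 0, 0], [0, 0, 0, 0, 0, 0], [0, 0, 0, 0, 0, 0], [0, 0, 0, 0, 0, 0], [0, 0, 0, 0, 0, 0]]}}

```text
time: 15.02
tool_pos: [0.5804, 0.1556, 0.0108]
tool_rot: [3.141, 0.006, 1.792]
contact_force: [3.4, -21.1, 0.6]
opening: 0.0376
grip_force: 40.0
```

```bash
python3 knob.py
```

```text
15.075 knob 8950 [0.0906 0.0915 0.0919] tcp [0.58035434 0.15558001 0.01076949] [  3.58744719 -21.04580764   1.36125854]
arm z 0.07486774285245909
```

>>> {"api": "move_arm", "payload": {"motion": [[0, 0, 0, 0, 0, 0], [0, 0, 0, 0, 0, 0], [0, 0, 0, 0, 0, 0], [0, 0, 0, 0, 0, 0], [0, 0, 0, 0, 0, 0], [0, 0, 0, 0, 0, 0], [0, 0, 0, 0, 0, 0], [0, 0, 0, 0, 0, 0], [0, 0, 0, 0, 0, 0], [0, 0, 0, 0, 0, 0], [0, 0, 0, 0, 0, 0], [0, 0, 0, 0, 0, 0]]}}

```text
time: 16.58
tool_pos: [0.5804, 0.1555, 0.0108]
tool_rot: [3.141, 0.006, 1.792]
contact_force: [3.1, -21.6, 0.7]
opening: 0.0378
grip_force: 40.0
```

```bash
python3 knob.py
```

```text
16.625 knob 8783 [0.0898 0.0907 0.0912] tcp [0.5803521  0.15558136 0.01078652] [  2.56938436 -21.3578814    0.75169736]
arm z 0.07488318738264105
```

>>> {"api": "move_arm", "payload": {"motion": [[0, 0, 0, 0, 0, 0], [0, 0, 0, 0, 0, 0], [0, 0, 0, 0, 0, 0], [0, 0, 0, 0, 0, 0], [0, 0, 0, 0, 0, 0], [0, 0, 0, 0, 0, 0], [0, 0, 0, 0, 0, 0], [0, 0, 0, 0, 0, 0], [0, 0, 0, 0, 0, 0], [0, 0, 0, 0, 0, 0], [0, 0, 0, 0, 0, 0], [0, 0, 0, 0, 0, 0]]}}

```text
time: 18.12
tool_pos: [0.5804, 0.1556, 0.0108]
tool_rot: [3.141, 0.006, 1.792]
contact_force: [2.8, -21.3, 1.3]
opening: 0.0376
grip_force: 40.0
```

```bash
python3 knob.py
```

```text
18.175 knob 8767 [0.0899 0.0907 0.0912] tcp [0.58035847 0.15557461 0.0107776 ] [  3.79084697 -21.30934822   1.28929836]
arm z 0.07488080241326546
```

The knob is down to 90 mm and steady, which is the locked position. I'll ease the push, let go and lift.

>>> {"api": "move_arm", "payload": {"motion": [[-0.01, 0, 0, 0, 0, 0], [-0.02, 0, 0, 0, 0, 0], [-0.025, 0, 0, 0, 0, 0], [-0.025, 0, 0, 0, 0, 0]]}}

```text
time: 18.68
tool_pos: [0.5803, 0.1554, 0.0105]
tool_rot: [3.141, 0.003, 1.792]
contact_force: [2.1, -11.2, -0.5]
opening: 0.0373
grip_force: 40.0
```

>>> {"api": "move_arm", "payload": {"motion": [[0, 0, 0, 0, 0, 0], [0, 0, 0, 0, 0, 0], [0, 0, 0, 0, 0, 0], [0, 0, 0, 0, 0, 0], [0, 0, 0, 0, 0, 0], [0, 0, 0, 0, 0, 0], [0, 0, 0, 0, 0, 0], [0, 0, 0, 0, 0, 0]], "fingers": 0.6}}

```text
time: 19.68
tool_pos: [0.5794, 0.1578, 0.0102]
tool_rot: [3.141, -0.0, 1.792]
contact_force: [0.6, -0.2, -0.4]
opening: 0.0735
grip_force: 0.0
```

```bash
python3 knob.py
```

```text
19.725 knob 8484 [0.0899 0.0907 0.0912] tcp [0.57935835 0.15782291 0.0102373 ] [ 0.19032617 -0.56238861 -0.22457778]
arm z 0.07488657485858309
```

>>> {"api": "move_arm", "payload": {"motion": [[-0.02, 0, -0.15, 0, 0, 0], [-0.05, 0, -0.4, 0, 0, 0], [-0.1, 0, -0.7, 0, 0, 0], [-0.2, 0, -1, 0, 0, 0], [-0.2, 0, -1, 0, 0, 0]]}}

```text
time: 20.35
tool_pos: [0.5857, 0.1379, 0.1139]
tool_rot: [3.135, 0.001, 1.791]
contact_force: [-0.1, 0.0, -0.7]
opening: 0.0732
grip_force: 0.0
```

>>> {"api": "move_arm", "payload": {"motion": [[-0.4, 0, -0.3, 0, 0, 0], [-0.8, 0, -0.6, 0, 0, 0], [-1, 0, -0.8, 0, 0, 0], [-1, 0, -0.8, 0, 0, 0], [-1, 0, -0.8, 0, 0, 0]]}}

```text
time: 20.98
tool_pos: [0.6047, 0.0417, 0.1888]
tool_rot: [-3.139, -0.001, 1.792]
contact_force: [-1.4, 0.2, -0.5]
opening: 0.0734
grip_force: 0.0
```

Run:
```python
from h import *
im,W,c=cloud("wrist");im2,W2,_=cloud("scene");s=robot.observe();print(s["time"],s["tool_pos"])
a=cv2.resize(im2[200:310,300:420],None,fx=3,fy=3);o=np.zeros((400,800,3),np.uint8);o[:330,:360]=a;o[:,360:800]=im[:,100:540];save("pics/f.png",o)
```

```text
21.075 [0.604743   0.04199175 0.18874338]
```

View pics/f.png

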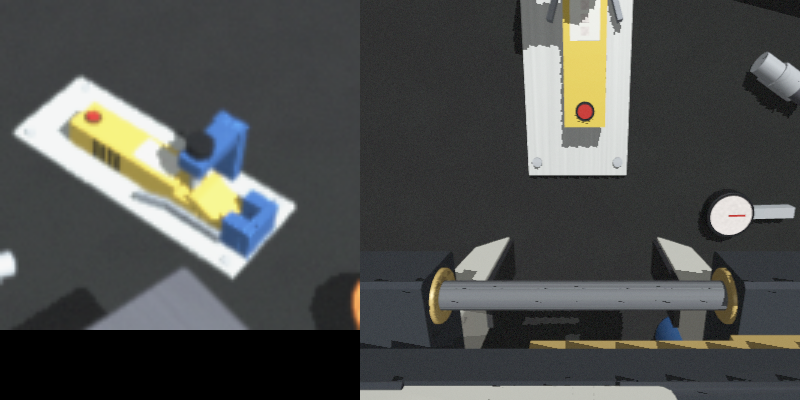

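The picture shows the torch docked with the plunger down and no red band; the arm is clear and nothing else has moved.

```bash
python3 -c "
from cell import robot
print(robot.hand_in())"
```

```text
the job is handed in; nothing more can be done
None
```

The torch is docked: its nose went home against the stop, the plunger dropped fully and stayed down after I let go, and the arm drew clear; I handed the job in at about 21 s of the 54 s allowed, and no verdict was returned.

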